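Weigh two cells, dock the heavier

ROBOT

A 7-joint arm with a two-finger parallel gripper is mounted at the origin on the work surface. World frame = base frame: x ahead of the robot, y to its left, z up, the work surface at z = 0. Lengths are in mm, angles in rad, forces in N, time in s.
With the tool pointing down it reaches from about 425 to 875 mm from the base axis. Payload 8.4 kg.
Tool frame: the origin (TCP) lies midway between the tips of the shut fingers; the grasp point (between the pads) lies 19 mm behind it; x points along the fingers, y is the direction in which the jaws open and shut, and the axes are right-handed (so a half turn about x gives the same grasp; the last joint's range is limited). The gripper opens to 87 mm and grips with 3 to 60 N. Pads are 19 mm wide; open, the fingers measure 117 mm over their backs; the gripper's body (75 mm by 190 mm) begins 51 mm behind the grasp point.
Start: joints at [1.153, 0.333, 0.04, 1.465, -0.013, 1.343, -0.059], TCP at [203.705, -617.225, 189.146] pointing down, gripper open.
Joint ranges: [-2.58, 2.58], [-0.38, 2.09], [-1.3, 1.39], [0.25, 2.4], [-1.5, 4.64], [0.08, 2.09], [-2.65, 2.65]. Speed limits (rad/s): [2.22, 2.22, 2.79, 2.79, 3.14, 3.14, 3.14].

INTERFACE

Orientations are given as a unit quaternion [w, x, y, z].
In Python, from plant import ctrl, capture, spotter gives the robot as it stands.
- The arm moves only by the shell command python3 -m crank 'ROWS' [FORCE]. ROWS is JSON, a list of rows, each an object with "grip": the opening, from -1 (shut) to 1 (fully open); "translation": the shift along the tool's x, y, z in cm, a list of three; "delta_rot": the turn, a rotation vector about the tool's x, y, z in rad, a list of three. A call has 1 to 20 rows; each row is the pose to reach, as a shift and turn from the pose commanded when the call began, along the tool's axes at that moment; what a row does not reach only later rows make up. A row lasts 1/8 s, in which the tool goes at most 62.5 mm and 10.7 degrees, less where a joint would pass 70% of its speed; a pose out of reach is approached as far as the arm can. A call with a gripper value outside its range is refused whole. The fingers move at their own pace and stop on an object; FORCE is the grip in N (left out, the last holds). Time passes only in rows, so rows that repeat a pose let the fingers close. It gives the time, the measured TCP pose, the force and the opening at its end, in the units of the state.
- ctrl.get_obs(): the state, without advancing time (a new reading comes with each control period).
- capture(name): name is "scene" or "top" or "wrist"; returns a dict with "img" (480x640x3 uint8, blue, green, red), "z_map" (480x640 float32, mm along the optical axis (not along the pixel's ray), 0 where there is no reading), "mtx" (3x3 intrinsics, pixels), "world_from_camera" (4x4, takes a point from camera to world coordinates). Camera axes: x right, y up, looking along -z (the intrinsics and any distortion apply to the point x, -y, -z); pixel columns grow to the right and rows downward; lengths in mm; the calibration is good to about 2 mm. A picture is of the moment at which its call begins.
- ctrl.job_done(): hands the job in, once; it reports no verdict.
Trained networks look in the newest picture that a camera, given by its name, has taken for a name from the list of things; names that differ only in an ending like _2 or _b are one class to them, and where a whole thing is asked for, a point or a joint stands for the part that bears it (a point fixed in the world has none). Each returns a list of dicts, best first, with "confidence" (0 to 1); they miss things now and then, are a little off and sometimes report something else, mostly with a low value. They report only what shows in the picture. A call takes as long as a camera call. They do not tell look-alikes from the thing itself.
- spotter.find_in(label, camera): "point" ([x, y, z] in mm, in world coordinates, good to about 4 mm: the middle of the surface that is visible of it).
The state is a dict: "time": time; "qpos": joint angles; "joint_vel": joint speeds; "joint_torque": joint torques, N m; "position": TCP position; "ee_rot": TCP orientation; "force": force on the tool from outside, world axes, zero at the start; "ft_torque": the same for the moment, N m; "finger_gap": opening from 0.0 (shut) to 1.0 (fully open).
Only numpy, scipy, OpenCV 4.12 (cv2) and the standard library are available. Lean on these libraries where they do the work, as an engineer would, in place of code of your own. Each camera call takes 0.05 s, during which the arm holds its last target. There are 200 camera calls.

TASK

One of the two D cells is a fake with less inside: stand them gently on opposite pans of the balance (never loading it with more than 15 N), let go and let it settle. Leave the lighter one standing on its pan and put the heavier one upright into the round well of the test dock, press it down until the sprung contact under it bottoms out, hold about 15 N for a moment, never more than 25 N, and let go of it there. Leave the other things on the bench where they are.

Things in the scene. Friction and masses are not known exactly. Their poses are not given: they have to be found in the camera images.
- cell_a: one of two outwardly identical plain steel D-size battery cells standing upright: 33 mm diameter, 60 mm tall plus a 1.5 mm high, 9.5 mm wide nub on top. Origin: centre of the underside; z up its axis. Mass unknown, 65 to 175 g; the two differ inside only.
- cell_b: one of two outwardly identical plain steel D-size battery cells standing upright: 33 mm diameter, 60 mm tall plus a 1.5 mm high, 9.5 mm wide nub on top. Origin: centre of the underside; z up its axis. Mass unknown, 65 to 175 g; the two differ inside only.
- balance: grey equal-arm balance fixed to the bench; base 120 (x) x 220 (y) x 28 mm, column to 95 mm, beam pivot 85 mm up, about the body's x axis. Origin: centre of the base's underside. Its pans lie 120 mm either side along its y axis, floors 108 mm up when level. A guide keeps the pans level, so where on the pan a cell stands does not matter.
- beam (a joint): tilt of the beam in rad, 0 level, stops at -0.12 and +0.12. Positive: the +y (left) pan is up and the right pan down (14 mm each at the stop), so the right one carries more. Very light to move, damped, level when empty; a difference of 7 percent or more takes it almost to the stop in one to three seconds.
- floor_left (a point): centre of the inner floor of the pan at the balance's +y end: round steel pan, 84 mm inner diameter, rim 6 mm above the floor, 90 mm outer diameter. Moves with the beam.
- floor_right (a point): the same for the pan at the balance's -y end
- dock: black test dock block fixed to the bench, 80 x 80 x 65 mm, with a low 30 mm high display foot on its -x side reaching 70 mm from the centre. Origin: centre of the block's underside.
- dock_mouth (a point): centre of the round well's mouth, level with the block top, z up. Well 36 mm diameter, 3 mm chamfer. A damped sprung brass contact inside carries the cell and goes down 6 mm (3 to 6 N) to a firm rubber stop (about 18 N per mm), rising again when let go. The stop's depth is not measured: it takes the cell's underside 14 to 28 mm below the mouth. Feel for it: the push rises well above 6 N.
- heatsink: small finned aluminium heat sink, 30 x 30 x 14 mm; bystander, leave alone. Origin: centre of its underside
- collar: brass shaft collar, 26 across, 8 high; bystander, leave alone. Origin: centre of its underside
- screwdriver: screwdriver lying on the mat, 200 mm long, handle 26 mm thick; bystander, leave alone. Origin: under its middle, on the mat
- spool: grey solder spool standing on its flange, 56 across, 42 high; bystander, leave alone. Origin: centre of its underside
- multimeter: hand-held multimeter lying on its back, 150 x 75 x 43 mm; bystander, leave alone. Origin: centre of its underside
- flux_jar: small amber jar with black lid, 44 across, 50 high; bystander, leave alone. Origin: centre of its underside
Not all that is in view belongs to the job. What is shaped like the dock but brown is not meant.

How it is judged (in metres and radians):
On the way, in this order (a step that is already met when the one before it is completed fails the run):
1. the two cells stand released on opposite pans and the beam has settled ((((horizontal distance between cell_a and floor_left below 0.03 m and z of cell_a in the frame of floor_left between -0.004 and 0.005 m and angle between cell_a's own z axis and vertical below 0.08 rad and contact force between cell_a and balance above 0.2 N and contact force between cell_a and the fingers below 0.05 N) and (horizontal distance between cell_b and floor_right below 0.03 m and z of cell_b in the frame of floor_right between -0.004 and 0.005 m and angle between cell_b's own z axis and vertical below 0.08 rad and contact force between cell_b and balance above 0.2 N and contact force between cell_b and the fingers below 0.05 N)) or ((horizontal distance between cell_b and floor_left below 0.03 m and z of cell_b in the frame of floor_left between -0.004 and 0.005 m and angle between cell_b's own z axis and vertical below 0.08 rad and contact force between cell_b and balance above 0.2 N and contact force between cell_b and the fingers below 0.05 N) and (horizontal distance between cell_a and floor_right below 0.03 m and z of cell_a in the frame of floor_right between -0.004 and 0.005 m and angle between cell_a's own z axis and vertical below 0.08 rad and contact force between cell_a and balance above 0.2 N and contact force between cell_a and the fingers below 0.05 N))) and velocity of joint beam between -0.03 and 0.03 rad/s), for 0.4 s.
2. a cell in the dock's well is pressed on the hard stop with more than 10 N (((horizontal distance between cell_a and dock_mouth below 0.005 m and z of cell_a in the frame of dock_mouth below -0.0125 m and angle between cell_a's own z axis and vertical below 0.1 rad and contact force between cell_a and dock above 10 N) or (horizontal distance between cell_b and dock_mouth below 0.005 m and z of cell_b in the frame of dock_mouth below -0.0125 m and angle between cell_b's own z axis and vertical below 0.1 rad and contact force between cell_b and dock above 10 N))), for 0.2 s.
At the end, for the whole second after the job is handed in: The heavier cell (either, if within 6 percent) rests released in the dock well, within 5 mm of its axis and 0.1 rad of upright, underside at least 6.5 mm below the mouth; the other rests released and upright (0.08 rad) on either pan, within 30 mm of its centre (linear speed of each of cell_a, cell_b below 0.02 m/s and ((horizontal distance between cell_a and dock_mouth below 0.005 m and z of cell_a in the frame of dock_mouth below -0.0065 m and angle between cell_a's own z axis and vertical below 0.1 rad and ((horizontal distance between cell_b and floor_left below 0.03 m and z of cell_b in the frame of floor_left between -0.004 and 0.005 m and angle between cell_b's own z axis and vertical below 0.08 rad and contact force between cell_b and balance above 0.2 N and contact force between cell_b and the fingers below 0.05 N) or (horizontal distance between cell_b and floor_right below 0.03 m and z of cell_b in the frame of floor_right between -0.004 and 0.005 m and angle between cell_b's own z axis and vertical below 0.08 rad and contact force between cell_b and balance above 0.2 N and contact force between cell_b and the fingers below 0.05 N)) and contact force between cell_a and dock above 1.107 N) or (horizontal distance between cell_b and dock_mouth below 0.005 m and z of cell_b in the frame of dock_mouth below -0.0065 m and angle between cell_b's own z axis and vertical below 0.1 rad and ((horizontal distance between cell_a and floor_left below 0.03 m and z of cell_a in the frame of floor_left between -0.004 and 0.005 m and angle between cell_a's own z axis and vertical below 0.08 rad and contact force between cell_a and balance above 0.2 N and contact force between cell_a and the fingers below 0.05 N) or (horizontal distance between cell_a and floor_right below 0.03 m and z of cell_a in the frame of floor_right between -0.004 and 0.005 m and angle between cell_a's own z axis and vertical below 0.08 rad and contact force between cell_a and balance above 0.2 N and contact force between cell_a and the fingers below 0.05 N)) and contact force between cell_a and balance below 1.248 N))); the robot touches nothing.
It fails at once if a cell was pushed against the dock with more than 25 N (contact force between any of cell_a, cell_b and dock above 25 N).
It fails at once if the balance was loaded with more than 15 N (contact force between any of cell_a, cell_b, the arm, the fingers and balance above 15 N).
It fails at once if a bystander was moved by more than 20 mm (distance of any of heatsink, collar, screwdriver, spool, multimeter, flux_jar from where it was at the start of the episode above 0.02 m).
It also fails if it takes over 72 s, if anything falls off the work surface, if the arm or the gripper's body presses on something with over 40 N, if the wrist force passes 120 N, or if a joint passes its speed limit or range.

## Working session

There is one attempt and no reset: what is moved stays moved. The work goes in short steps, Python scripts to look and compute and a shell command to move; the robot and the scene stay as the last step left them, time stands still between calls to the robot, and variables do not carry over. Pictures are saved under pics/ and viewed, about 8 in all and at most 12, crops included, and the job is handed in when it is done.

```bash
ls; mkdir -p pics
python3 - <<'E'
from plant import ctrl,capture,spotter
import cv2
print(ctrl.get_obs())
for c in ("scene","top"):
    d=capture(c); cv2.imwrite(f"pics/{c}0.png",d["img"])
    for l in ["cell_a","balance","dock","floor_left","spool","multimeter","flux_jar","heatsink","collar","screwdriver"]:
        print(c,l,[([round(v) for v in r["point"]],round(r["confidence"],2)) for r in spotter.find_in(l,c)][:4])
E
```

```text
pics
{'time': 0.0, 'qpos': array([ 1.15283439,  0.33389757,  0.03987852,  1.46627046, -0.01340092,
        1.34327899, -0.0584935 ]), 'joint_vel': array([-0.00092313, -0.00161269, -0.00095335, -0.00135081, -0.00187918,
        0.0001449 ,  0.0008167 ]), 'joint_torque': array([-1.13643273e-03, -6.56370521e+01,  1.33494314e+00, -4.03813541e+01,
       -5.94514073e-02,  4.48936480e-02,  2.47205053e-04]), 'position': array([ 203.50921052, -616.77780401,  188.26838479]), 'ee_rot': array([-0.11167034, -0.69801863, -0.11276451,  0.69827207]), 'force': array([0.07639646, 0.5385081 , 0.24304775]), 'ft_torque': array([-0.03700202,  0.05890469,  0.02510538]), 'finger_gap': 1.006662827526341}
scene cell_a [([488, 56, 52], 0.67), ([488, 215, 59], 0.58)]
scene balance [([648, 32, 84], 0.61)]
scene dock [([476, -204, 56], 0.83), ([453, -358, 55], 0.75), ([321, -244, 56], 0.64), ([650, 149, 104], 0.56)]
scene floor_left [([651, 146, 105], 0.58)]
scene spool [([661, 397, 5], 0.68), ([488, 214, 57], 0.63)]
scene multimeter [([668, -386, 36], 0.74)]
scene flux_jar [([610, 276, 53], 0.91), ([652, 32, 83], 0.45)]
scene heatsink [([430, -84, 14], 0.5)]
scene collar [([438, 138, 7], 0.6)]
scene screwdriver [([453, 395, 23], 0.58), ([658, 395, 5], 0.26)]
top cell_a [([599, 276, 52], 0.69), ([476, 212, 57], 0.67)]
top balance []
top dock [([457, -216, 64], 0.89), ([296, -253, 69], 0.85), ([432, -375, 64], 0.64)]
top floor_left [([647, 147, 101], 0.76)]
top spool [([643, 395, 5], 0.67)]
top multimeter [([658, -394, 36], 0.98)]
top flux_jar [([599, 274, 50], 0.73)]
top heatsink [([431, -89, 9], 0.66), ([640, 28, 103], 0.54)]
top collar [([441, 140, 7], 0.46)]
top screwdriver [([443, 386, 19], 0.88), ([656, -394, 32], 0.4), ([600, 272, 50], 0.24)]
```

View pics/scene0.png

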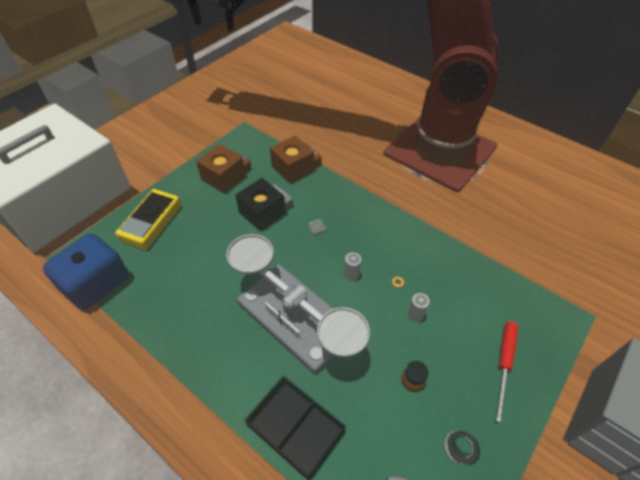

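View pics/top0.png

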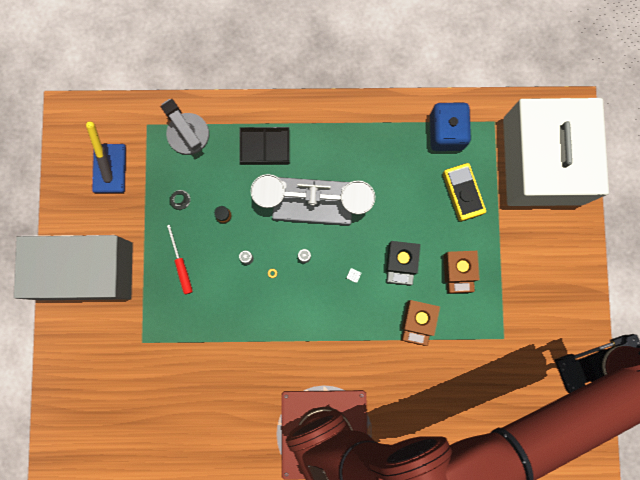

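The scene picture shows the black dock at (262,203), with brown decoys at (222,167) and (295,158). The cells are at (353,266) and (419,306), and the pans at (250,253) and (343,332). In the top view the cells are at (245,257) and (304,255), the pans at (268,191) and (357,198), and the black dock at (403,257).

```bash
cat > h.py <<'E'
from plant import ctrl,capture,spotter
import numpy as np, cv2
from scipy.spatial.transform import Rotation as R
def cloud(d):
    z=d["z_map"].astype(float); v,u=np.mgrid[:480,:640]; K=d["mtx"]
    p=np.stack([(u-K[0,2])/K[0,0]*z,-(v-K[1,2])/K[1,1]*z,-z,np.ones_like(z)],-1)
    w=p@d["world_from_camera"].T; w[z<=0]=np.nan
    return w[...,:3]
def near(w,xy,r,z0,z1):
    m=(np.hypot(w[...,0]-xy[0],w[...,1]-xy[1])<r)&(w[...,2]>z0)&(w[...,2]<z1)
    return m
def circ(w,m):
    p=w[m][:,:2].astype(np.float32); c,r=cv2.minEnclosingCircle(p); return np.round([*c,r,np.median(w[m][:,2]),len(p)],1)
def pose():
    o=ctrl.get_obs(); q=o["ee_rot"]; return o["position"],R.from_quat([*q[1:],q[0]]),o
def rows(target,yaw=None):
    "shift cm in tool axes and rotvec to world TCP target, jaw (tool y) direction at world angle yaw (deg, mod 180), tool down"
    p,r,o=pose(); t=r.inv().apply(np.array(target)-p)/10
    rv=np.zeros(3)
    if yaw is not None:
        best=None
        for k in (0,180):
            a=np.radians(yaw+k); y=np.array([np.cos(a),np.sin(a),0]); x=np.array([0,0,-1.])
            v=(r.inv()*R.from_matrix(np.stack([x,y,np.cross(x,y)],1))).as_rotvec()
            if best is None or np.linalg.norm(v)<np.linalg.norm(best): best=v
        rv=best
    print("pos",p.round(1),"trans cm",t.round(2),"rot",rv.round(3))
E
python3 - <<'E'
from h import *
p,r,o=pose(); print(r.as_matrix().round(3))
for c in ("top","scene"):
    d=capture(c); w=cloud(d)
    for n,xy,rr,a,b in [("c1",(485,56),28,52,72),("c2",(480,214),28,52,72),("L",(648,147),60,98,125),("R",(640,-93),60,98,125),("dock",(462,-210),65,58,72)]:
        m=near(w,xy,rr,a,b); print(c,n,circ(w,m), w[m].mean(0).round(1), cv2.minAreaRect(w[m][:,:2].astype(np.float32)))
    m=near(w,(465,-210),30,20,56); print("well",w[m].mean(0).round(1),circ(w,m))
E
```

```text
[[-0.     0.313 -0.95 ]
 [ 0.    -0.95  -0.313]
 [-1.    -0.    -0.   ]]
top c1 [484.4  51.   16.3  60.3 118. ] [484.6  50.8  60.7] ((484.21002197265625, 50.97502517700195), (29.826671600341797, 32.141441345214844), 89.5608901977539)
top c2 [482.1 210.1  16.5  61.  117. ] [481.7 210.   60.6] ((481.3574523925781, 210.42726135253906), (32.023990631103516, 30.534135818481445), 44.65555953979492)
top L [652.7 138.8  51.6 109.1 898. ] [651.5 145.8 109.4] ((650.7763671875, 145.52801513671875), (89.9276123046875, 88.89493560791016), 35.81730270385742)
top R [633.2 -86.6  51.6 109.  893. ] [631.9 -93.5 109.1] ((631.5452270507812, -93.2513656616211), (87.076171875, 90.51966857910156), 42.65315246582031)
top dock [ 476.9 -217.5   54.4   65.1  696. ] [ 475.8 -218.2   65.1] ((476.636962890625, -218.68362426757812), (80.75228118896484, 80.82616424560547), 82.41081237792969)
well [ 472.2 -217.8   46.6] [ 464.6 -210.1   29.6   47.9  130. ]
scene c1 [481.8  49.3  17.8  60.9 195. ] [483.8  51.7  60.2] ((482.80328369140625, 50.439414978027344), (32.35095977783203, 32.27994155883789), 78.76355743408203)
scene c2 [479.1 209.7  17.3  60.7 231. ] [481.7 210.2  60.3] ((479.6526184082031, 209.53147888183594), (32.76373291015625, 31.852367401123047), 20.685741424560547)
scene L [ 647.9  144.3   45.8  109.1 2038. ] [648.2 144.9 109.7] ((647.9281005859375, 144.75486755371094), (90.7248764038086, 87.83885955810547), 38.490440368652344)
scene R [ 627.4  -93.5   46.4  109.5 1472. ] [628.5 -94.6 110.1] ((628.5851440429688, -94.21695709228516), (90.05616760253906, 88.91278076171875), 50.2270622253418)
scene dock [ 473.9 -217.9   55.8   65.9  886. ] [ 474.7 -216.7   65.6] ((473.23095703125, -218.69671630859375), (82.52262115478516, 82.43975830078125), 83.84452819824219)
well [ 466.2 -223.5   49. ] [ 466.2 -209.8   29.9   49.   104. ]
```

Run:
```python
from h import *
rows((540,-300,200),0); rows((484,51,150),0)
```

```text
pos [ 203.7 -617.2  189.2] trans cm [ -1.08 -19.59 -41.88] rot [-1.252  0.    -0.   ]
pos [ 203.7 -617.2  189.2] trans cm [  3.92 -54.67 -47.56] rot [-1.252  0.    -0.   ]
```

```bash
r1='{"grip":1,"translation":[-1,-19.6,-41.9],"delta_rot":[-1.252,0,0]}'; python3 -m crank '[{"grip":1,"translation":[-1,-19.6,-41.9],"delta_rot":[-1.252,0,0]},{"grip":1,"translation":[-1,-19.6,-41.9],"delta_rot":[-1.252,0,0]},{"grip":1,"translation":[-1,-19.6,-41.9],"delta_rot":[-1.252,0,0]},{"grip":1,"translation":[-1,-19.6,-41.9],"delta_rot":[-1.252,0,0]},{"grip":1,"translation":[-1,-19.6,-41.9],"delta_rot":[-1.252,0,0]},{"grip":1,"translation":[-1,-19.6,-41.9],"delta_rot":[-1.252,0,0]},{"grip":1,"translation":[-1,-19.6,-41.9],"delta_rot":[-1.252,0,0]},{"grip":1,"translation":[3.9,-54.7,-47.6],"delta_rot":[-1.252,0,0]},{"grip":1,"translation":[3.9,-54.7,-47.6],"delta_rot":[-1.252,0,0]},{"grip":1,"translation":[3.9,-54.7,-47.6],"delta_rot":[-1.252,0,0]},{"grip":1,"translation":[3.9,-54.7,-47.6],"delta_rot":[-1.252,0,0]},{"grip":1,"translation":[3.9,-54.7,-47.6],"delta_rot":[-1.252,0,0]},{"grip":1,"translation":[3.9,-54.7,-47.6],"delta_rot":[-1.252,0,0]},{"grip":1,"translation":[3.9,-54.7,-47.6],"delta_rot":[-1.252,0,0]},{"grip":1,"translation":[3.9,-54.7,-47.6],"delta_rot":[-1.252,0,0]}]'
python3 - <<'E'
from h import *
d=capture("wrist"); cv2.imwrite("pics/w1.png",d["img"]); w=cloud(d)
m=near(w,(484,51),28,52,72)
if m.any(): print(circ(w,m),w[m].mean(0).round(1))
print([([round(v) for v in r["point"]],round(r["confidence"],2)) for r in spotter.find_in("cell_a","wrist")])
rows((484,51,27),0)
E
```

```text
time: 3.08
position: [484.4, 50.8, 150.3]
ee_rot: [0.5, 0.5, 0.5, -0.5]
force: [0.7, -0.4, 0.4]
finger_gap: 0.996
[ 483.1   47.6   16.4   59.  1469. ] [483.1  48.5  58.9]
[([483, 53, 63], 0.87), ([480, 201, 62], 0.64)]
pos [484.7  49.8 150.3] trans cm [12.33 -0.07 -0.12] rot [-0.002  0.    -0.   ]
```

View pics/w1.png

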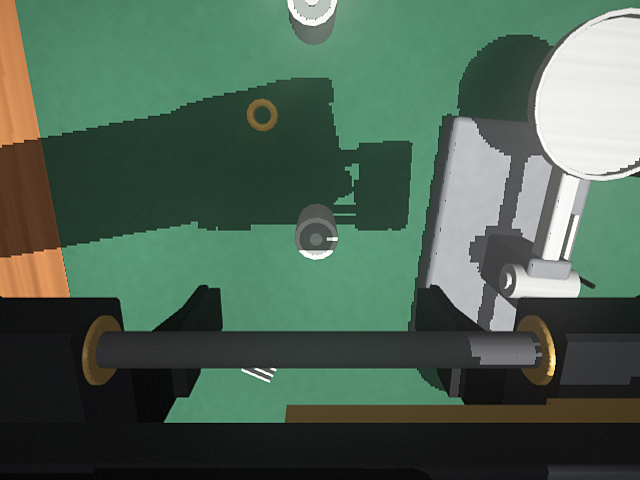

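The wrist picture shows cell 1 at (316,238), centred between the fingers, with nothing else within finger reach. I'll descend, grip and lift.

```bash
python3 -m crank '[{"grip":1,"translation":[6,0,0],"delta_rot":[0,0,0]},{"grip":1,"translation":[10,0,0],"delta_rot":[0,0,0]},{"grip":1,"translation":[12.1,0,0],"delta_rot":[0,0,0]},{"grip":1,"translation":[12.1,0,0],"delta_rot":[0,0,0]},{"grip":-1,"translation":[12.1,0,0],"delta_rot":[0,0,0]},{"grip":-1,"translation":[12.1,0,0],"delta_rot":[0,0,0]},{"grip":-1,"translation":[12.1,0,0],"delta_rot":[0,0,0]},{"grip":-1,"translation":[12.1,0,0],"delta_rot":[0,0,0]},{"grip":-1,"translation":[12.1,0,0],"delta_rot":[0,0,0]},{"grip":-1,"translation":[12.1,0,0],"delta_rot":[0,0,0]}]' 25
python3 -m crank '[{"grip":-1,"translation":[-5,0,0],"delta_rot":[0,0,0]},{"grip":-1,"translation":[-10,0,0],"delta_rot":[0,0,0]},{"grip":-1,"translation":[-16,0,0],"delta_rot":[0,0,0]},{"grip":-1,"translation":[-16,0,0],"delta_rot":[0,0,0]}]'
python3 - <<'E'
from h import *
rows((630,-94,160),0)
E
```

```text
time: 4.42
position: [484.3, 51.4, 29.2]
ee_rot: [0.5, 0.5, 0.5, -0.5]
force: [-0.0, -0.0, 0.3]
finger_gap: 0.401
time: 4.92
position: [487.0, 52.0, 193.9]
ee_rot: [0.502, 0.502, 0.498, -0.498]
force: [-0.4, 0.6, -0.9]
finger_gap: 0.017
pos [487.   52.  193.9] trans cm [ 3.5  14.27 14.6 ] rot [ 0.     0.    -0.008]
```

The fingers weren't fully shut before the lift and the grip missed, so I'm checking the cell.

Run:
```python
from h import *
d=capture("wrist"); cv2.imwrite("pics/w2.png",d["img"]); w=cloud(d)
m=near(w,(484,51),40,45,80)
if m.any(): print(circ(w,m),w[m].mean(0).round(1))
d=capture("top"); w=cloud(d)
m=near(w,(484,51),60,15,120)
if m.any(): print(circ(w,m),w[m].mean(0).round(1))
print([([round(v) for v in r["point"]],round(r["confidence"],2)) for r in spotter.find_in("cell_a","wrist")])
print(pose()[2])
```

```text
[ 483.1   47.6   16.6   58.9 1185. ] [483.2  48.8  58.5]
[([484, 51, 59], 0.89), ([479, 208, 63], 0.58)]
{'time': 5.075, 'qpos': array([ 0.43427413,  0.03717345, -0.63833384,  1.82236748,  0.02303531,
        1.29051166, -0.2102229 ]), 'joint_vel': array([-1.29499378e-03,  1.60846445e-02,  2.78314664e-03,  1.78087783e-02,
       -5.65710926e-04,  6.61243251e-05, -1.25956492e-04]), 'joint_torque': array([-5.79014572e-02, -3.77239394e+01, -9.81489457e-01, -4.11825550e+01,
       -9.52991308e-02,  2.69260746e-02,  8.83442990e-03]), 'position': array([483.78457723,  51.23115045, 188.39694182]), 'ee_rot': array([-0.49976397, -0.49970884, -0.50018749,  0.50033941]), 'force': array([-0.10839996,  0.39042664, -1.38740612]), 'ft_torque': array([-0.01334563, -0.09480381,  0.06646787]), 'finger_gap': 0.0059426787111555275}
```

View pics/w2.png

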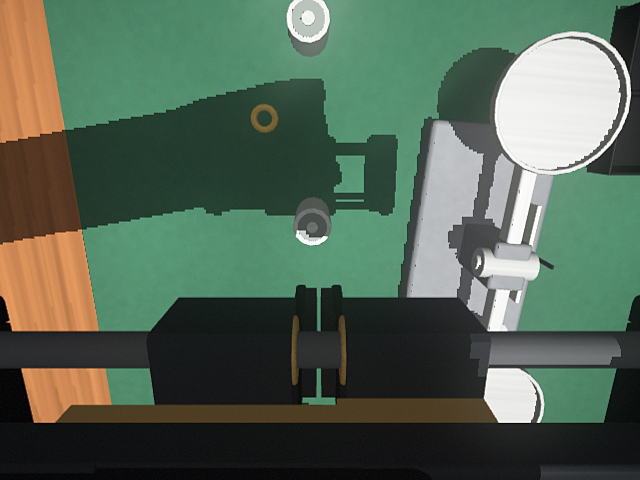

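Cell 1 is still standing untouched at (312,225); the fingers were just slow. I'm repeating with a smaller pre-opening and a longer closing time.

```bash
python3 -m crank '[{"grip":0.3,"translation":[4,0,0],"delta_rot":[0,0,0]},{"grip":0.3,"translation":[8,0,0],"delta_rot":[0,0,0]},{"grip":0.3,"translation":[8,0,0],"delta_rot":[0,0,0]},{"grip":0.3,"translation":[8,0,0],"delta_rot":[0,0,0]},{"grip":0.3,"translation":[8,0,0],"delta_rot":[0,0,0]},{"grip":0.3,"translation":[8,0,0],"delta_rot":[0,0,0]},{"grip":0.3,"translation":[8,0,0],"delta_rot":[0,0,0]},{"grip":0.3,"translation":[12,0,0],"delta_rot":[0,0,0]},{"grip":0.3,"translation":[16,0,0],"delta_rot":[0,0,0]},{"grip":0.3,"translation":[16,0,0],"delta_rot":[0,0,0]},{"grip":-1,"translation":[16,0,0],"delta_rot":[0,0,0]},{"grip":-1,"translation":[16,0,0],"delta_rot":[0,0,0]},{"grip":-1,"translation":[16,0,0],"delta_rot":[0,0,0]},{"grip":-1,"translation":[16,0,0],"delta_rot":[0,0,0]},{"grip":-1,"translation":[16,0,0],"delta_rot":[0,0,0]},{"grip":-1,"translation":[16,0,0],"delta_rot":[0,0,0]}]' 25
python3 - <<'E'
from h import *
rows((630,-94,180),0)
E
```

```text
time: 7.08
position: [484.3, 51.4, 29.2]
ee_rot: [0.5, 0.5, 0.5, -0.5]
force: [-0.1, -0.8, -0.9]
finger_gap: 0.062
pos [484.3  51.4  29.2] trans cm [-15.08  14.57  14.54] rot [ 0. -0.  0.]
```

Run:
```python
from h import *
d=capture("wrist"); a=d["img"]; d2=capture("scene"); b=d2["img"]
b=cv2.resize(b[200:340,280:480],(640,448))
cv2.imwrite("pics/w3.png",cv2.resize(np.vstack([a,b]),(414,600)))
w=cloud(d2); m=near(w,(484,51),50,55,70); print(circ(w,m),w[m].mean(0).round(1))
```

```text
[483.8  57.8  13.4  60.8  52. ] [486.3  62.   61.7]
```

View pics/w3.png

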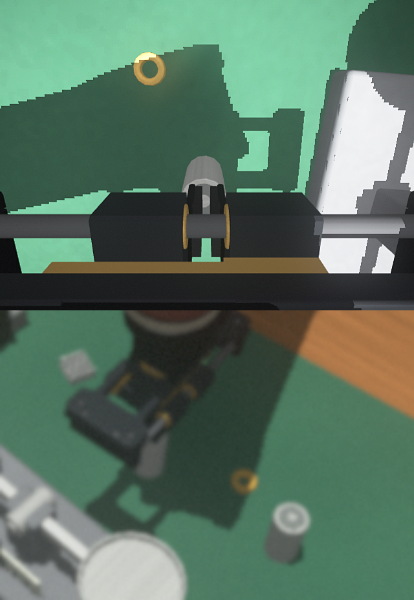

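The cell was squeezed out to +y and is still standing. I'm lifting clear to measure it again.

```bash
python3 -m crank '[{"grip":-1,"translation":[-1,0,0],"delta_rot":[0,0,0]},{"grip":-1,"translation":[-2,0,0],"delta_rot":[0,0,0]},{"grip":-1,"translation":[-7,0,0],"delta_rot":[0,0,0]},{"grip":1,"translation":[-12,0,0],"delta_rot":[0,0,0]},{"grip":1,"translation":[-12,0,0],"delta_rot":[0,0,0]},{"grip":1,"translation":[-12,0,0],"delta_rot":[0,0,0]},{"grip":1,"translation":[-12,0,0],"delta_rot":[0,0,0]},{"grip":1,"translation":[-12,0,0],"delta_rot":[0,0,0]},{"grip":1,"translation":[-12,0,0],"delta_rot":[0,0,0]},{"grip":1,"translation":[-12,0,0],"delta_rot":[0,0,0]},{"grip":1,"translation":[-12,0,0],"delta_rot":[0,0,0]},{"grip":1,"translation":[-12,0,0],"delta_rot":[0,0,0]}]' 25
python3 - <<'E'
from h import *
for c in ("wrist","scene","top"):
    d=capture(c); w=cloud(d)
    m=near(w,(485,58),35,52,70); print(c,m.sum(), circ(w,m) if m.any() else "",w[m].mean(0).round(1))
    print([([round(v) for v in r["point"]],round(r["confidence"],2)) for r in spotter.find_in("cell_a",c)])
    if c=="wrist": cv2.imwrite("pics/w4.png",d["img"]); print(d["world_from_camera"].round(3), d["mtx"]); W=d
    if c=="wrist":
        z=d["z_map"]; print("finger depth", [(u,v,z[v,u],w[v,u].round(0)) for u,v in [(212,330),(425,330),(205,350),(320,350)]])
print(pose()[0])
E
```

```text
time: 8.68
position: [484.3, 51.4, 149.2]
ee_rot: [-0.5, -0.5, -0.5, 0.5]
force: [0.5, 0.2, -0.5]
finger_gap: 0.939
wrist 1480 [ 483.2   47.6   16.4   59.  1480. ] [483.1  48.4  58.9]
[([480, 198, 62], 0.97)]
[[ 1.00000e+00 -1.00000e-03  0.00000e+00  4.84933e+02]
 [ 1.00000e-03  9.61000e-01  2.78000e-01  1.25860e+02]
 [-1.00000e-03 -2.78000e-01  9.61000e-01  3.43300e+02]
 [ 0.00000e+00  0.00000e+00  0.00000e+00  1.00000e+00]] [[395.46310453   0.         318.32765804]
 [  0.         395.46310453 245.12042225]
 [  0.           0.           1.        ]]
finger depth [(212, 330, np.float32(150.78745), array([444.,  53., 207.])), (425, 330, np.float32(152.79471), array([526.,  52., 206.])), (205, 350, np.float32(85.245514), array([460.,  80., 268.])), (320, 350, np.float32(84.6702), array([485.,  81., 268.]))]
scene 194 [482.   50.8  16.9  61.1 194. ] [483.8  51.8  60.4]
[([489, 212, 58], 0.98), ([491, 54, 48], 0.63)]
top 0  [nan nan nan]
[([640, -3, 100], 0.68), ([631, -92, 113], 0.39)]
[484.31558537  51.40319943 149.19603768]<stdin>:4: RuntimeWarning: Mean of empty slice.
  ret = um.true_divide(
```

View pics/w4.png

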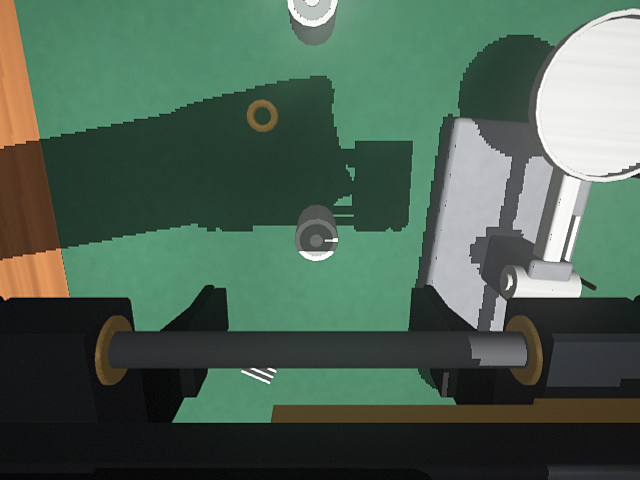

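Run:
```python
from h import *
d=capture("wrist"); w=cloud(d)
for x0,x1 in ((425,465),(505,545)):
    m=(w[...,0]>x0)&(w[...,0]<x1)&(w[...,2]>140)&(np.abs(w[...,1]-52)<30)
    p=w[m]; print(len(p), p.min(0).round(0),p.max(0).round(0)); i=p[:,2].argsort()[:5]; print(p[i].round(0))
    # inner edge
v=300
print([(u,w[v,u].round(0)) for u in (205,212,218,224,420,428,436)])
```

```text
25977 [425.  39. 180.] [465.  82. 296.]
[[437.  59. 180.]
 [441.  52. 181.]
 [433.  60. 181.]
 [441.  59. 181.]
 [441.  45. 181.]]
27178 [505.  39. 180.] [545.  82. 295.]
[[532.  59. 180.]
 [529.  59. 180.]
 [529.  45. 180.]
 [536.  61. 181.]
 [529.  51. 181.]]
[(205, array([439.,  60., 195.])), (212, array([441.,  59., 194.])), (218, array([442.,  56., 186.])), (224, array([396., -27.,   0.])), (420, array([528.,  57., 188.])), (428, array([530.,  59., 194.])), (436, array([533.,  60., 195.]))]
```

The wrist depth puts the fingertips about 31 mm above the reported TCP height. I'll cross-check with the scene camera.

Run:
```python
from h import *
for c in ("scene","top"):
    d=capture(c); w=cloud(d)
    m=(np.abs(w[...,0]-485)<70)&(np.abs(w[...,1]-52)<14)&(w[...,2]>75)&(w[...,2]<260)
    p=w[m]; print(c,len(p)); 
    if len(p): print(p.min(0).round(0),p.max(0).round(0)); i=p[:,2].argsort()[:400:40]; print(p[i].round(0))
```

```text
scene 232
[424.  41. 183.] [537.  66. 256.]
[[438.  50. 183.]
 [535.  46. 189.]
 [536.  60. 195.]
 [535.  61. 201.]
 [439.  51. 212.]
 [435.  56. 236.]]
top 0
```

Confirmed: the scene camera gives tips at about 182 with the reported z at 149. The real tips sit about 31 mm above the reported TCP, so the first two closings were above the cell. I'm descending that much further, with a force check.

```bash
python3 -m crank '[{"grip":0.3,"translation":[6,0,0],"delta_rot":[0,0,0]},{"grip":0.3,"translation":[9,0,0],"delta_rot":[0,0,0]},{"grip":0.3,"translation":[11,0,0],"delta_rot":[0,0,0]},{"grip":0.3,"translation":[13,0,0],"delta_rot":[0,0,0]},{"grip":0.3,"translation":[15,0,0],"delta_rot":[0,0,0]},{"grip":0.3,"translation":[15,0,0],"delta_rot":[0,0,0]}]' 25
python3 -m crank '[{"grip":-1,"translation":[0,0,0],"delta_rot":[0,0,0]},{"grip":-1,"translation":[0,0,0],"delta_rot":[0,0,0]},{"grip":-1,"translation":[0,0,0],"delta_rot":[0,0,0]},{"grip":-1,"translation":[0,0,0],"delta_rot":[0,0,0]},{"grip":-1,"translation":[0,0,0],"delta_rot":[0,0,0]},{"grip":-1,"translation":[0,0,0],"delta_rot":[0,0,0]}]' 25
python3 - <<'E'
from h import *
d=capture("wrist"); cv2.imwrite("pics/w5.png",d["img"])
rows((630,-94,180),0)
E
```

```text
time: 9.88
position: [483.1, 51.4, -1.9]
ee_rot: [0.499, 0.499, 0.501, -0.501]
force: [-0.3, -0.3, 0.3]
finger_gap: 0.651
time: 10.62
position: [484.7, 51.4, -0.4]
ee_rot: [0.5, 0.5, 0.5, -0.5]
force: [-0.8, -0.4, 6.4]
finger_gap: 0.375
pos [ 4.846e+02  5.140e+01 -4.000e-01] trans cm [-18.04  14.55  14.54] rot [-0.     0.    -0.001]
```

```bash
python3 -m crank '[{"grip":-1,"translation":[-4,0,0],"delta_rot":[0,0,0]},{"grip":-1,"translation":[-9,0,0],"delta_rot":[0,0,0]},{"grip":-1,"translation":[-14,0,0],"delta_rot":[0,0,0]},{"grip":-1,"translation":[-18,0,0],"delta_rot":[0,0,0]},{"grip":-1,"translation":[-18,4,4],"delta_rot":[0,0,0]},{"grip":-1,"translation":[-18,8,8],"delta_rot":[0,0,0]},{"grip":-1,"translation":[-18,12,12],"delta_rot":[0,0,0]},{"grip":-1,"translation":[-18,14.5,14.5],"delta_rot":[0,0,0]},{"grip":-1,"translation":[-18,14.5,14.5],"delta_rot":[0,0,0]},{"grip":-1,"translation":[-18,14.5,14.5],"delta_rot":[0,0,0]}]' 25
python3 - <<'E'
from h import *
d=capture("wrist"); cv2.imwrite("pics/w6.png",d["img"]); w=cloud(d)
m=near(w,(630,-94),60,100,125); print(w[m].mean(0).round(1),cv2.minAreaRect(w[m][:,:2].astype(np.float32)),m.sum())
rows((630,-94,125),0)
E
```

```text
time: 11.92
position: [628.8, -92.7, 178.6]
ee_rot: [0.5, 0.5, 0.501, -0.5]
force: [0.2, 0.5, -0.9]
finger_gap: 0.372
[630.7 -87.9 107.5] ((630.313720703125, -92.8678207397461), (81.24568176269531, 89.45234680175781), 88.11238098144531) 9779
pos [628.7 -92.3 179. ] trans cm [5.4  0.13 0.17] rot [ 0.001 -0.001  0.001]
```

View pics/w6.png

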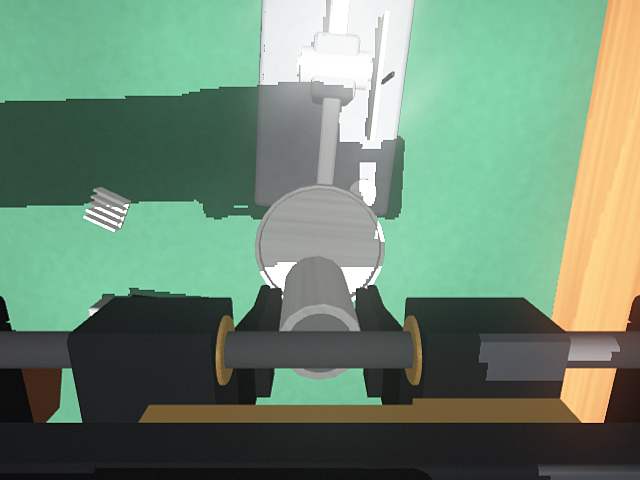

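The cell hangs upright in the jaws at (320,320), above the pan centred near (320,245). I'm lowering slowly.

```bash
python3 -m crank '[{"grip":-1,"translation":[3,0.1,0.1],"delta_rot":[0,0,0]},{"grip":-1,"translation":[5.5,0.1,0.1],"delta_rot":[0,0,0]},{"grip":-1,"translation":[6.6,0.1,0.1],"delta_rot":[0,0,0]},{"grip":-1,"translation":[6.9,0.1,0.1],"delta_rot":[0,0,0]},{"grip":-1,"translation":[7.2,0.1,0.1],"delta_rot":[0,0,0]},{"grip":-1,"translation":[7.4,0.1,0.1],"delta_rot":[0,0,0]},{"grip":-1,"translation":[7.6,0.1,0.1],"delta_rot":[0,0,0]},{"grip":-1,"translation":[7.6,0.1,0.1],"delta_rot":[0,0,0]}]'
python3 -m crank '[{"grip":-1,"translation":[0.2,0,0],"delta_rot":[0,0,0]},{"grip":-1,"translation":[0.35,0,0],"delta_rot":[0,0,0]},{"grip":-1,"translation":[0.5,0,0],"delta_rot":[0,0,0]},{"grip":-1,"translation":[0.5,0,0],"delta_rot":[0,0,0]}]'
python3 - <<'E'
from h import *
print(pose()[2]["force"])
d=capture("top");w=cloud(d); m=near(w,(650,145),40,90,135); print(w[m].mean(0).round(1))
E
```

```text
time: 12.98
position: [630.3, -94.7, 103.2]
ee_rot: [-0.5, -0.5, -0.5, 0.5]
force: [0.6, -0.4, -1.0]
finger_gap: 0.372
time: 13.48
position: [630.2, -94.6, 98.0]
ee_rot: [-0.5, -0.5, -0.5, 0.5]
force: [-0.1, -0.2, -0.7]
finger_gap: 0.373
[-0.11216669 -0.24554725 -0.73348086]
[650.1 144.8 118.4]
```

```bash
python3 -m crank '[{"grip":-1,"translation":[0.15,0,0],"delta_rot":[0,0,0]},{"grip":-1,"translation":[0.25,0,0],"delta_rot":[0,0,0]},{"grip":-1,"translation":[0.25,0,0],"delta_rot":[0,0,0]}]'
python3 -m crank '[{"grip":0.3,"translation":[0,0,0],"delta_rot":[0,0,0]},{"grip":0.3,"translation":[0,0,0],"delta_rot":[0,0,0]},{"grip":0.3,"translation":[0,0,0],"delta_rot":[0,0,0]},{"grip":0.3,"translation":[0,0,0],"delta_rot":[0,0,0]},{"grip":0.3,"translation":[-2,0,0],"delta_rot":[0,0,0]},{"grip":0.3,"translation":[-6,0,0],"delta_rot":[0,0,0]},{"grip":0.3,"translation":[-11,0,0],"delta_rot":[0,0,0]},{"grip":0.3,"translation":[-11,0,0],"delta_rot":[0,0,0]}]'
python3 - <<'E'
from h import *
d=capture("wrist"); cv2.imwrite("pics/w7.png",d["img"]); w=cloud(d)
m=near(w,(630,-94),30,140,170); print(circ(w,m),w[m].mean(0).round(1))
rows((482,210,150),0)
E
```

```text
time: 13.9
position: [630.2, -94.6, 95.5]
ee_rot: [0.5, 0.5, 0.5, -0.5]
force: [0.2, 0.1, -0.1]
finger_gap: 0.372
time: 14.9
position: [632.9, -94.3, 212.0]
ee_rot: [0.502, 0.502, 0.498, -0.498]
force: [0.2, 0.7, -0.6]
finger_gap: 0.654
[ 629.   -98.    16.5  152.5 1910. ] [629.1 -96.5 152. ]
pos [631.7 -94.4 209.2] trans cm [  5.82 -15.   -30.45] rot [ 0.     0.001 -0.005]
```

```bash
python3 -m crank '[{"grip":0.3,"translation":[0,-3,-6],"delta_rot":[0,0,0]},{"grip":0.3,"translation":[0,-14.8,-30.4],"delta_rot":[0,0,0]},{"grip":0.3,"translation":[0,-14.8,-30.4],"delta_rot":[0,0,0]},{"grip":0.3,"translation":[0,-14.8,-30.4],"delta_rot":[0,0,0]},{"grip":0.3,"translation":[0,-14.8,-30.4],"delta_rot":[0,0,0]},{"grip":0.3,"translation":[5.5,-14.8,-30.4],"delta_rot":[0,0,0]},{"grip":0.3,"translation":[5.5,-14.8,-30.4],"delta_rot":[0,0,0]},{"grip":0.3,"translation":[5.5,-14.8,-30.4],"delta_rot":[0,0,0]}]'
python3 - <<'E'
from h import *
d=capture("wrist"); cv2.imwrite("pics/w8.png",d["img"]); w=cloud(d)
m=near(w,(482,210),35,50,70); print(circ(w,m),w[m].mean(0).round(1))
rows((482,210,0),0)
E
```

```text
time: 15.95
position: [482.9, 208.6, 151.3]
ee_rot: [-0.5, -0.5, -0.5, 0.5]
force: [0.7, 1.4, 1.1]
finger_gap: 0.652
[ 480.5  207.1   16.6   59.  1492. ] [480.8 208.1  58.8]
pos [483.5 208.5 151.8] trans cm [15.18 -0.17 -0.14] rot [-0.002 -0.    -0.001]
```

```bash
python3 -m crank '[{"grip":0.3,"translation":[5,-0.1,0],"delta_rot":[0,0,0]},{"grip":0.3,"translation":[9,-0.1,0],"delta_rot":[0,0,0]},{"grip":0.3,"translation":[12,-0.1,0],"delta_rot":[0,0,0]},{"grip":0.3,"translation":[15,-0.1,0],"delta_rot":[0,0,0]},{"grip":0.3,"translation":[15,-0.1,0],"delta_rot":[0,0,0]},{"grip":-1,"translation":[15,-0.1,0],"delta_rot":[0,0,0]},{"grip":-1,"translation":[15,-0.1,0],"delta_rot":[0,0,0]},{"grip":-1,"translation":[15,-0.1,0],"delta_rot":[0,0,0]},{"grip":-1,"translation":[15,-0.1,0],"delta_rot":[0,0,0]},{"grip":-1,"translation":[15,-0.1,0],"delta_rot":[0,0,0]},{"grip":-1,"translation":[15,-0.1,0],"delta_rot":[0,0,0]}]' 25
python3 - <<'E'
from h import *
rows((650,145,180),0)
E
```

```text
time: 17.38
position: [481.8, 209.7, 1.5]
ee_rot: [0.5, 0.5, 0.5, -0.5]
force: [-1.4, -1.0, 6.8]
finger_gap: 0.377
pos [481.8 209.7   1.5] trans cm [-17.84  16.84   6.47] rot [ 0.    -0.    -0.001]
```

```bash
python3 -m crank '[{"grip":-1,"translation":[-4,0,0],"delta_rot":[0,0,0]},{"grip":-1,"translation":[-9,0,0],"delta_rot":[0,0,0]},{"grip":-1,"translation":[-14,0,0],"delta_rot":[0,0,0]},{"grip":-1,"translation":[-18,0,0],"delta_rot":[0,0,0]},{"grip":-1,"translation":[-18,5,2],"delta_rot":[0,0,0]},{"grip":-1,"translation":[-18,11,4.2],"delta_rot":[0,0,0]},{"grip":-1,"translation":[-18,16.8,6.5],"delta_rot":[0,0,0]},{"grip":-1,"translation":[-18,16.8,6.5],"delta_rot":[0,0,0]},{"grip":-1,"translation":[-18,16.8,6.5],"delta_rot":[0,0,0]}]' 25
python3 - <<'E'
from h import *
print(pose()[2]["force"])
d=capture("wrist"); w=cloud(d)
m=near(w,(650,145),60,108,135); print(w[m].mean(0).round(1),cv2.minAreaRect(w[m][:,:2].astype(np.float32)),m.sum(),np.median(w[m][:,2]))
rows((650,145,130),0)
E
```

```text
time: 18.5
position: [648.8, 144.9, 179.9]
ee_rot: [0.499, 0.5, 0.501, -0.5]
force: [-0.1, 1.4, -1.8]
finger_gap: 0.378
[-0.14601177  1.36007667 -1.76541844]
[649.8 152.5 121.9] ((649.80517578125, 147.10385131835938), (78.05682373046875, 89.0243148803711), 87.13507843017578) 9927 121.25311062377713
pos [648.4 145.5 180.6] trans cm [5.06 0.16 0.05] rot [ 0.001 -0.001  0.001]
```

```bash
python3 -m crank '[{"grip":-1,"translation":[3,0.1,0],"delta_rot":[0,0,0]},{"grip":-1,"translation":[4.8,0.1,0],"delta_rot":[0,0,0]},{"grip":-1,"translation":[5.5,0.1,0],"delta_rot":[0,0,0]},{"grip":-1,"translation":[5.8,0.1,0],"delta_rot":[0,0,0]},{"grip":-1,"translation":[6.1,0.1,0],"delta_rot":[0,0,0]},{"grip":-1,"translation":[6.3,0.1,0],"delta_rot":[0,0,0]},{"grip":-1,"translation":[6.5,0.1,0],"delta_rot":[0,0,0]},{"grip":-1,"translation":[6.7,0.1,0],"delta_rot":[0,0,0]},{"grip":-1,"translation":[6.7,0.1,0],"delta_rot":[0,0,0]}]'
python3 - <<'E'
from h import *
print(pose()[2]["force"])
d=capture("scene");w=cloud(d); m=near(w,(630,-94),20,140,180); print(w[m].mean(0).round(1),np.median(w[m][:,2]))
E
```

```text
time: 19.68
position: [650.3, 144.3, 113.5]
ee_rot: [-0.5, -0.5, -0.5, 0.5]
force: [0.2, 0.2, -0.9]
finger_gap: 0.371
[ 0.15585936  0.22048187 -0.90120533]
[630.5 -92.  159.9] 164.25585244829676
```

```bash
python3 -m crank '[{"grip":0.3,"translation":[0,0,0],"delta_rot":[0,0,0]},{"grip":0.3,"translation":[0,0,0],"delta_rot":[0,0,0]},{"grip":0.3,"translation":[0,0,0],"delta_rot":[0,0,0]},{"grip":0.3,"translation":[0,0,0],"delta_rot":[0,0,0]},{"grip":0.3,"translation":[-3,0,0],"delta_rot":[0,0,0]},{"grip":0.3,"translation":[-8,0,0],"delta_rot":[0,0,0]},{"grip":0.3,"translation":[-12,0,0],"delta_rot":[0,0,0]},{"grip":0.3,"translation":[-12,-10,0],"delta_rot":[0,0,0]},{"grip":0.3,"translation":[-12,-10,5],"delta_rot":[0,0,0]},{"grip":0.3,"translation":[-12,-10,10],"delta_rot":[0,0,0]},{"grip":0.3,"translation":[-12,-10,12],"delta_rot":[0,0,0]},{"grip":0.3,"translation":[-12,-10,12],"delta_rot":[0,0,0]},{"grip":0.3,"translation":[-12,-10,12],"delta_rot":[0,0,0]},{"grip":0.3,"translation":[-12,-10,12],"delta_rot":[0,0,0]},{"grip":0.3,"translation":[-12,-10,12],"delta_rot":[0,0,0]},{"grip":0.3,"translation":[-12,-10,12],"delta_rot":[0,0,0]},{"grip":0.3,"translation":[-12,-10,12],"delta_rot":[0,0,0]},{"grip":0.3,"translation":[-12,-10,12],"delta_rot":[0,0,0]},{"grip":0.3,"translation":[-12,-10,12],"delta_rot":[0,0,0]},{"grip":0.3,"translation":[-12,-10,12],"delta_rot":[0,0,0]}]'
python3 - <<'E'
from h import *
import time
print(pose()[0])
def st(tag):
  d=capture("scene");w=cloud(d)
  for n,xy in (("R",(630,-94)),("L",(650,145))):
    m=near(w,xy,30,138,200); p=w[m]; print(tag,n,len(p), np.percentile(p[:,2],[50,90,97]).round(1) if len(p) else "", p.mean(0).round(1))
  return d
d=st(1)
cv2.imwrite("pics/s2.png",cv2.resize(d["img"][190:390,180:440],(780,600)))
E
```

```text
time: 22.22
position: [550.3, 24.4, 233.7]
ee_rot: [0.5, 0.5, 0.5, -0.5]
force: [0.2, -0.1, -0.5]
finger_gap: 0.652
[550.31571436  24.36296978 233.68818633]
1 R 467 [177.  184.7 185.6] [631.9 -89.5 170.3]
1 L 361 [154.4 156.  156.7] [650.8 145.5 152.7]
```

View pics/s2.png

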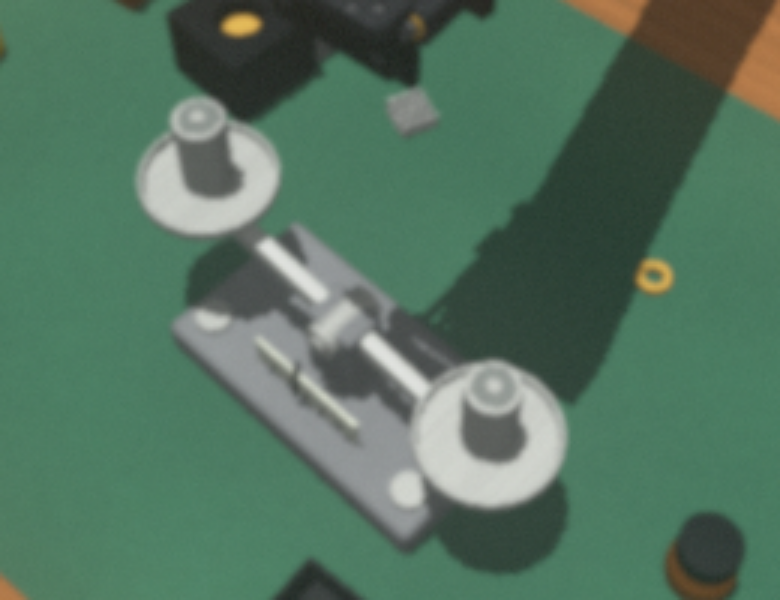

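The right cell's top is at about 185 mm and the left one's at 156 mm, so the left cell (cell 2) is clearly heavier, and both stand upright. I'm picking the left one with a gentle grip.

```bash
python3 -m crank '[{"grip":0.3,"translation":[0,5,-6],"delta_rot":[0,0,0]},{"grip":0.3,"translation":[0,10,-12],"delta_rot":[0,0,0]},{"grip":0.3,"translation":[0,10,-12],"delta_rot":[0,0,0]},{"grip":0.3,"translation":[0,10,-12],"delta_rot":[0,0,0]},{"grip":0.3,"translation":[5,10,-12],"delta_rot":[0,0,0]},{"grip":0.3,"translation":[9,10,-12],"delta_rot":[0,0,0]},{"grip":0.3,"translation":[12,10,-12],"delta_rot":[0,0,0]},{"grip":0.3,"translation":[13.3,10,-12],"delta_rot":[0,0,0]},{"grip":0.3,"translation":[13.3,10,-12],"delta_rot":[0,0,0]},{"grip":0.3,"translation":[13.3,10,-12],"delta_rot":[0,0,0]}]' 8
python3 -m crank '[{"grip":-1,"translation":[0,0,0],"delta_rot":[0,0,0]},{"grip":-1,"translation":[0,0,0],"delta_rot":[0,0,0]},{"grip":-1,"translation":[0,0,0],"delta_rot":[0,0,0]},{"grip":-1,"translation":[0,0,0],"delta_rot":[0,0,0]},{"grip":-1,"translation":[0,0,0],"delta_rot":[0,0,0]}]' 8
python3 - <<'E'
from h import *
print(pose()[2]["force"])
rows((475,-218,180),0)
E
```

```text
time: 23.52
position: [651.1, 144.5, 102.4]
ee_rot: [0.5, 0.501, 0.5, -0.499]
force: [0.9, 0.3, 0.2]
finger_gap: 0.647
time: 24.15
position: [650.3, 144.4, 100.8]
ee_rot: [0.5, 0.5, 0.5, -0.5]
force: [-1.2, 0.3, 2.4]
finger_gap: 0.376
[-1.15299665  0.30832722  2.44344732]
pos [650.3 144.4 100.8] trans cm [ -7.92 -17.53  36.24] rot [-0. -0. -0.]
```

```bash
python3 -m crank '[{"grip":-1,"translation":[-0.5,0,0],"delta_rot":[0,0,0]},{"grip":-1,"translation":[-1.2,0,0],"delta_rot":[0,0,0]},{"grip":-1,"translation":[-2,0,0],"delta_rot":[0,0,0]},{"grip":-1,"translation":[-3,0,0],"delta_rot":[0,0,0]},{"grip":-1,"translation":[-4.5,0,0],"delta_rot":[0,0,0]},{"grip":-1,"translation":[-6,0,0],"delta_rot":[0,0,0]},{"grip":-1,"translation":[-8,0,0],"delta_rot":[0,0,0]},{"grip":-1,"translation":[-8,0,0],"delta_rot":[0,0,0]}]' 8
python3 -m crank '[{"grip":-1,"translation":[0,0,0],"delta_rot":[0,0,0]},{"grip":-1,"translation":[0,-2.5,5],"delta_rot":[0,0,0]},{"grip":-1,"translation":[0,-5,10],"delta_rot":[0,0,0]},{"grip":-1,"translation":[0,-7.5,15.5],"delta_rot":[0,0,0]},{"grip":-1,"translation":[0,-10,20.5],"delta_rot":[0,0,0]},{"grip":-1,"translation":[0,-12.5,26],"delta_rot":[0,0,0]},{"grip":-1,"translation":[0,-15,31],"delta_rot":[0,0,0]},{"grip":-1,"translation":[0,-17,35],"delta_rot":[0,0,0]},{"grip":-1,"translation":[0,-17.5,36.2],"delta_rot":[0,0,0]},{"grip":-1,"translation":[0,-17.5,36.2],"delta_rot":[0,0,0]},{"grip":-1,"translation":[0,-17.5,36.2],"delta_rot":[0,0,0]}]' 40
python3 - <<'E'
from h import *
print(pose()[0],pose()[2]["force"])
d=capture("wrist"); cv2.imwrite("pics/w9.png",d["img"]); w=cloud(d)
m=near(w,(475,-218),70,60,72); p=w[m]; print(len(p), p.mean(0).round(1), cv2.minAreaRect(p[:,:2].astype(np.float32)), p.max(0).round(1))
d=capture("scene"); w=cloud(d); m=near(w,(475,-218),70,60,72); p=w[m]; print(len(p), p.mean(0).round(1), cv2.minAreaRect(p[:,:2].astype(np.float32)))
m=near(w,(630,-94),30,138,200); print(np.percentile(w[m][:,2],[50,90]).round(1))
E
```

```text
time: 25.15
position: [651.4, 145.0, 183.2]
ee_rot: [0.501, 0.501, 0.499, -0.499]
force: [-0.6, -0.2, -1.2]
finger_gap: 0.38
time: 26.52
position: [476.0, -215.8, 180.5]
ee_rot: [0.5, 0.5, 0.501, -0.499]
force: [0.9, 0.1, 0.1]
finger_gap: 0.366
[ 475.99927438 -215.83206899  180.45131445] [0.94195805 0.14908982 0.14850582]
6569 [ 474.5 -214.1   63.6] ((474.8161926269531, -222.75271606445312), (80.80553436279297, 80.14639282226562), 82.9474105834961) [ 519.  -178.2   66.3]
858 [ 474.5 -217.3   66. ] ((472.7696533203125, -218.82357788085938), (84.15621185302734, 82.57425689697266), 83.0544662475586)
[154.3 156.1]
```

View pics/w9.png

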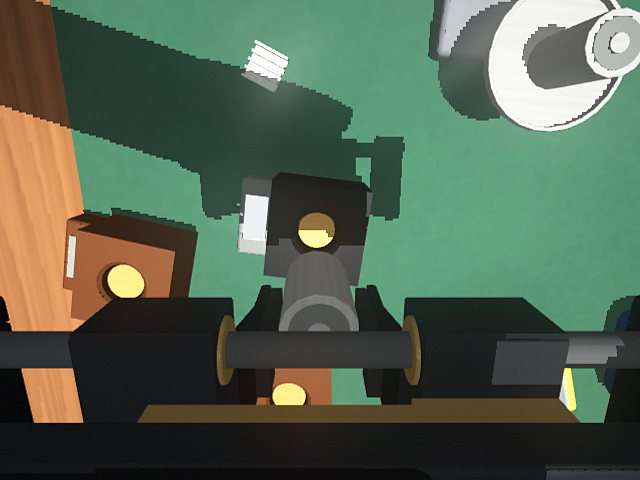

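Run:
```python
from h import *
for c in ("wrist","top","scene"):
    d=capture(c); w=cloud(d); o=d["world_from_camera"][:3,3]
    m0=near(w,(475,-218),45,62,69); zt=np.median(w[m0][:,2])
    s=(zt-o[2])/(w[...,2]-o[2]); q=o+(w-o)*s[...,None]
    m=(np.hypot(q[...,0]-475,q[...,1]+218)<26)&(w[...,2]<zt-4)
    m=m.astype(np.uint8); n,l,st,ce=cv2.connectedComponentsWithStats(m)
    if n<2: continue
    k=1+st[1:,4].argmax(); p=q[l==k][:,:2].astype(np.float32)
    print(c,zt.round(1),len(p),cv2.minEnclosingCircle(p),cv2.fitEllipse(cv2.convexHull(p)), np.nanmedian(w[l==k][:,2]), p.min(0),p.max(0))
print(pose()[0])
```

```text
wrist 63.7 1386 ((474.7899169921875, -221.7296905517578), 18.02145767211914) ((474.7711181640625, -221.69007873535156), (34.65631866455078, 35.54412078857422), 90.10543060302734) 46.25876007996493 [ 456.77933 -237.19743] [ 492.44818 -204.53313]
top 65.4 35 ((478.07427978515625, -206.6294708251953), 17.223562240600586) ((477.0015869140625, -203.92919921875), (14.964801788330078, 35.47513198852539), 69.8065414428711) 49.51765901268914 [ 461.85617 -212.42784] [ 494.29236 -195.76767]
scene 66.1 128 ((473.8080139160156, -218.25656127929688), 18.002765655517578) ((474.2507629394531, -217.78038024902344), (33.45582580566406, 34.093868255615234), 72.18658447265625) 50.01149405347303 [ 455.82553 -234.75627] [ 490.9306  -200.27284]
[ 475.69019605 -216.76067743  180.6173814 ]
```

The well shows clearly at (316,230), and the wrist, top and scene estimates agree on TCP (475.5, -218.8). The contact looks to be about 17 mm below the mouth. I'm lowering in stages.

```bash
python3 -m crank '[{"grip":-1,"translation":[5,0,0.1],"delta_rot":[0,0,0]},{"grip":-1,"translation":[9,0,0.1],"delta_rot":[0,0,0]},{"grip":-1,"translation":[10.3,0,0.1],"delta_rot":[0,0,0]},{"grip":-1,"translation":[10.7,0,0.1],"delta_rot":[0,0,0]},{"grip":-1,"translation":[11,0,0.1],"delta_rot":[0,0,0]},{"grip":-1,"translation":[11.3,0,0.1],"delta_rot":[0,0,0]},{"grip":-1,"translation":[11.3,0,0.1],"delta_rot":[0,0,0]}]' 40
python3 - <<'E'
from h import *
print(pose()[0],pose()[2]["force"],pose()[2]["ft_torque"])
E
```

```text
time: 27.65
position: [475.6, -218.8, 68.1]
ee_rot: [0.5, 0.5, 0.5, -0.5]
force: [-1.1, -0.8, -1.0]
finger_gap: 0.37
[ 475.56244725 -218.76959616   68.11080832] [-1.13898609 -0.80191257 -1.04483719] [-0.04271052 -0.07209019  0.05605685]
```

```bash
python3 -m crank '[{"grip":-1,"translation":[0.2,0,0],"delta_rot":[0,0,0]},{"grip":-1,"translation":[0.4,0,0],"delta_rot":[0,0,0]},{"grip":-1,"translation":[0.4,0,0],"delta_rot":[0,0,0]}]' 40
python3 -m crank '[{"grip":-1,"translation":[0.2,0,0],"delta_rot":[0,0,0]},{"grip":-1,"translation":[0.4,0,0],"delta_rot":[0,0,0]},{"grip":-1,"translation":[0.6,0,0],"delta_rot":[0,0,0]},{"grip":-1,"translation":[0.6,0,0],"delta_rot":[0,0,0]}]' 40
python3 -m crank '[{"grip":-1,"translation":[0.1,0,0],"delta_rot":[0,0,0]},{"grip":-1,"translation":[0.2,0,0],"delta_rot":[0,0,0]},{"grip":-1,"translation":[0.3,0,0],"delta_rot":[0,0,0]},{"grip":-1,"translation":[0.3,0,0],"delta_rot":[0,0,0]}]' 40
```

```text
time: 28.02
position: [475.1, -218.5, 63.5]
ee_rot: [0.5, 0.5, 0.5, -0.5]
force: [0.8, 0.0, -0.9]
finger_gap: 0.372
time: 28.52
position: [475.1, -218.5, 57.4]
ee_rot: [0.5, 0.5, 0.5, -0.5]
force: [-0.2, 0.2, -0.8]
finger_gap: 0.372
time: 29.02
position: [475.4, -218.6, 54.7]
ee_rot: [0.5, 0.5, 0.5, -0.5]
force: [-0.2, -0.3, -0.8]
finger_gap: 0.369
```

```bash
python3 -m crank '[{"grip":-1,"translation":[0.1,0,0],"delta_rot":[0,0,0]},{"grip":-1,"translation":[0.2,0,0],"delta_rot":[0,0,0]},{"grip":-1,"translation":[0.2,0,0],"delta_rot":[0,0,0]}]' 40
python3 -m crank '[{"grip":-1,"translation":[0.1,0,0],"delta_rot":[0,0,0]},{"grip":-1,"translation":[0.2,0,0],"delta_rot":[0,0,0]},{"grip":-1,"translation":[0.2,0,0],"delta_rot":[0,0,0]}]' 40
python3 -m crank '[{"grip":-1,"translation":[0.1,0,0],"delta_rot":[0,0,0]},{"grip":-1,"translation":[0.2,0,0],"delta_rot":[0,0,0]},{"grip":-1,"translation":[0.2,0,0],"delta_rot":[0,0,0]}]' 40
```

```text
time: 29.4
position: [475.4, -218.6, 52.7]
ee_rot: [0.5, 0.5, 0.5, -0.5]
force: [-1.1, 0.9, 1.8]
finger_gap: 0.366
time: 29.78
position: [475.4, -218.6, 50.6]
ee_rot: [0.5, 0.5, 0.5, -0.5]
force: [0.8, -0.3, 3.5]
finger_gap: 0.371
time: 30.15
position: [475.4, -218.6, 48.6]
ee_rot: [0.5, 0.5, 0.5, -0.5]
force: [-0.2, 0.4, 4.0]
finger_gap: 0.372
```

```bash
python3 -m crank '[{"grip":-1,"translation":[0.05,0,0],"delta_rot":[0,0,0]},{"grip":-1,"translation":[0.1,0,0],"delta_rot":[0,0,0]},{"grip":-1,"translation":[0.1,0,0],"delta_rot":[0,0,0]}]' 40
python3 -m crank '[{"grip":-1,"translation":[0.05,0,0],"delta_rot":[0,0,0]},{"grip":-1,"translation":[0.05,0,0],"delta_rot":[0,0,0]}]' 40
```

```text
time: 30.52
position: [475.5, -218.7, 48.0]
ee_rot: [0.5, 0.5, 0.5, -0.5]
force: [-1.6, 0.5, 6.6]
finger_gap: 0.366
time: 30.78
position: [475.6, -218.8, 47.8]
ee_rot: [0.5, 0.5, 0.5, -0.5]
force: [-1.8, 0.5, 9.0]
finger_gap: 0.368
```

```bash
python3 -m crank '[{"grip":-1,"translation":[0.05,0,0],"delta_rot":[0,0,0]},{"grip":-1,"translation":[0.05,0,0],"delta_rot":[0,0,0]}]' 40
python3 -m crank '[{"grip":-1,"translation":[0.03,0,0],"delta_rot":[0,0,0]},{"grip":-1,"translation":[0.05,0,0],"delta_rot":[0,0,0]},{"grip":-1,"translation":[0.05,0,0],"delta_rot":[0,0,0]}]' 40
```

```text
time: 31.02
position: [475.7, -218.8, 47.6]
ee_rot: [0.5, 0.5, 0.5, -0.5]
force: [-2.4, 1.2, 11.6]
finger_gap: 0.37
time: 31.4
position: [475.8, -218.9, 47.4]
ee_rot: [0.5, 0.5, 0.5, -0.5]
force: [-3.2, 0.1, 14.6]
finger_gap: 0.367
```

```bash
python3 -m crank '[{"grip":-1,"translation":[0,0,0],"delta_rot":[0,0,0]},{"grip":-1,"translation":[0,0,0],"delta_rot":[0,0,0]},{"grip":-1,"translation":[0,0,0],"delta_rot":[0,0,0]},{"grip":-1,"translation":[0,0,0],"delta_rot":[0,0,0]},{"grip":-1,"translation":[0,0,0],"delta_rot":[0,0,0]},{"grip":-1,"translation":[0,0,0],"delta_rot":[0,0,0]}]' 40
python3 -m crank '[{"grip":-1,"translation":[-0.2,0,0],"delta_rot":[0,0,0]},{"grip":-1,"translation":[-0.4,0,0],"delta_rot":[0,0,0]},{"grip":-1,"translation":[-0.55,0,0],"delta_rot":[0,0,0]},{"grip":-1,"translation":[-0.55,0,0],"delta_rot":[0,0,0]}]' 40
python3 -m crank '[{"grip":0.3,"translation":[0,0,0],"delta_rot":[0,0,0]},{"grip":0.3,"translation":[0,0,0],"delta_rot":[0,0,0]},{"grip":0.3,"translation":[0,0,0],"delta_rot":[0,0,0]},{"grip":0.3,"translation":[0,0,0],"delta_rot":[0,0,0]},{"grip":0.3,"translation":[-2,0,0],"delta_rot":[0,0,0]},{"grip":0.3,"translation":[-6,0,0],"delta_rot":[0,0,0]},{"grip":0.3,"translation":[-11,0,0],"delta_rot":[0,0,0]},{"grip":0.3,"translation":[-11,-4,4],"delta_rot":[0,0,0]},{"grip":0.3,"translation":[-11,-4,8],"delta_rot":[0,0,0]},{"grip":0.3,"translation":[-11,-4,12],"delta_rot":[0,0,0]},{"grip":0.3,"translation":[-11,-4,15],"delta_rot":[0,0,0]},{"grip":0.3,"translation":[-11,-4,15],"delta_rot":[0,0,0]},{"grip":0.3,"translation":[-11,-4,15],"delta_rot":[0,0,0]}]'
python3 - <<'E'
from h import *
d=capture("scene");w=cloud(d)
for n,xy,a,b in (("R",(630,-94),138,200),("D",(475,-218),80,125)):
    m=near(w,xy,30,a,b); p=w[m]; print(n,len(p),np.percentile(p[:,2],[50,90,97]).round(1),circ(w,m))
cv2.imwrite("pics/s3.png",cv2.resize(d["img"][140:340,180:440],(780,600)))
print([(l,[([round(v) for v in r["point"]],round(r["confidence"],2)) for r in spotter.find_in(l,"scene")][:1]) for l in ["spool","multimeter","flux_jar","heatsink","collar","screwdriver"]])
E
```

```text
time: 32.15
position: [475.8, -218.9, 47.4]
ee_rot: [0.5, 0.5, 0.5, -0.5]
force: [-3.5, 1.3, 15.4]
finger_gap: 0.368
time: 32.65
position: [475.3, -218.6, 51.7]
ee_rot: [0.5, 0.5, 0.5, -0.5]
force: [0.1, -0.9, 2.8]
finger_gap: 0.367
time: 34.28
position: [435.5, -367.7, 161.5]
ee_rot: [0.5, 0.5, 0.5, -0.5]
force: [-0.1, 0.5, -0.9]
finger_gap: 0.648
R 284 [154.1 156.1 156.7] [628.  -95.3  17.6 154.1 284. ]
D 248 [105.8 110.  110.9] [ 472.4 -218.1   17.9  105.8  248. ]
[('spool', [([653, 41, 52], 0.48)]), ('multimeter', [([668, -382, 36], 0.97)]), ('flux_jar', [([611, 277, 52], 0.93)]), ('heatsink', [([428, -86, 17], 0.51)]), ('collar', [([442, 138, 9], 0.46)]), ('screwdriver', [([456, 392, 25], 0.91)])]
```

View pics/s3.png

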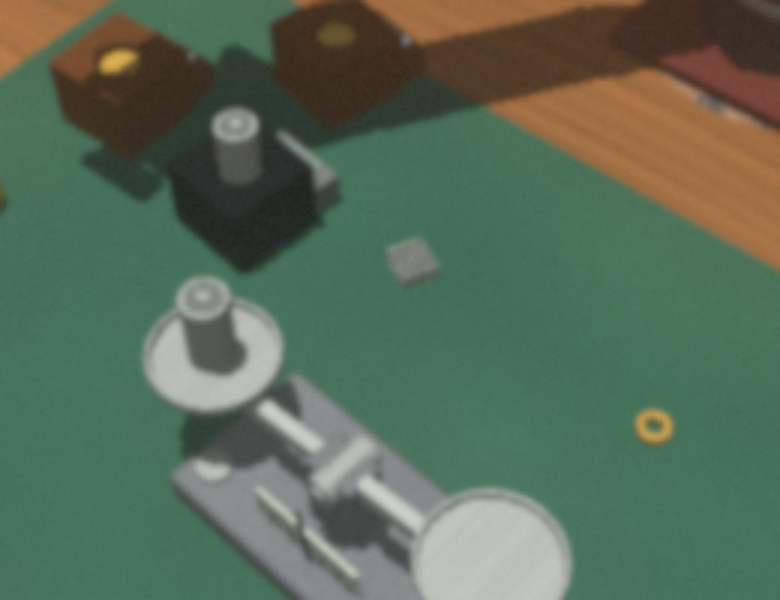

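The heavier cell stands upright in the black dock at (235,140), and the lighter one on the right pan at (205,325). The arm is clear, so I'm handing in.

Run:
```python
from h import *
print(pose()[2]["force"],pose()[2]["joint_vel"].round(3)); print(ctrl.job_done())
```

```text
[ 0.6375286   0.64387754 -0.27947563] [ 0.002  0.003  0.002 -0.     0.     0.001 -0.   ]
the job is handed in; nothing more can be done
None
```

I weighed the two cells, left the lighter one on the balance and pressed the heavier one into the black dock. The job is handed in at about 34 s of the 72 s allowed.

- **Weighing:** The beam ended near its stop with the left pan down (cell tops about 156 mm left, 185 mm right). The cell on the left pan, the one that had stood at about (482, 210), is therefore the heavier.
- **Pressing:** The sprung contact met the cell about 17 mm below the mouth, and the push rose sharply after about 6 mm of travel. I held it for nearly 1 s at a wrist force of 15 N, which is about 16 N on the dock. I eased off before letting go.
- **Final camera check:**
  - The heavier cell stands upright in the well, with its underside about 16 mm below the mouth.
  - The lighter cell stands upright on the right pan, near its centre.
  - The arm is clear of everything.
- **Bystanders:** Five of the six were found within about 5 mm of their start. The network missed the solder spool in the last picture and reported the balance instead; the arm never went near it.

**Fingertip height and two misses:** The fingertips are really about 31 mm above the reported TCP, which both the wrist and scene cameras confirmed. My first two grasps closed above the cell because of this. Neither moved it, and I corrected for the offset afterwards.

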